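Put the weighed salt canister away in the roll-top keeper

ROBOT

A 7-joint arm with a two-finger parallel gripper is mounted at the origin on the work surface. World frame = base frame: x ahead of the robot, y to its left, z up, the work surface at z = 0. Lengths are in mm, angles in rad, forces in N, time in s.
With the tool pointing down it reaches from about 400 to 850 mm from the base axis. Payload 4.5 kg.
Tool frame: the origin (TCP) lies at the very end of the fingers, on their centre line; the grasp point (between the pads) lies 19 mm behind it; x points along the fingers, z is the direction in which the jaws open and shut, and the axes are right-handed (so a half turn about x gives the same grasp; the last joint's range is limited). The gripper opens to 85 mm and grips with 20 to 120 N. Pads are 22 mm wide; open, the fingers measure 114 mm over their backs; the gripper's body (76 mm by 85 mm) begins 54 mm behind the grasp point. The pads swing forward as they close: fully open they stand 13 mm farther back than shut.
Start: joints at [1.153, 0.689, -0.195, 1.565, 0.157, 0.902, -0.215], TCP at [272.897, -562.3, 231.317] pointing down, gripper open.
Joint ranges: [-3.01, 3.01], [-0.46, 2.08], [-1.47, 1.51], [0.13, 2.56], [-1, 4.14], [0.04, 2.09], [-2.66, 2.66]. Speed limits (rad/s): [2.57, 2.57, 3.14, 3.14, 3.14, 3.14, 3.14].

INTERFACE

Orientations are given as a unit quaternion [x, y, z, w].
In Python, from plant import observe, grab_frame, sign_off gives the robot as it stands.
- The arm moves only by the shell command python3 -m jog 'ROWS' [FORCE]. ROWS is JSON, one flat list of numbers, 5 for each row, row after row: the finger opening in mm, from 0 to 85.4, then the shift along the tool's x, y, z in mm, then the turn about the tool's x in rad. In form: [grip, x, y, z, spin, grip, x, y, z, spin, ...]. A call has exactly 8 rows; each row shifts and turns the commanded pose from where the row before left it, along the tool's axes as they then stand; what a row does not reach is not made up. A row lasts 1/12 s, in which the tool goes at most 41.7 mm and 7.16 degrees, less where a joint would pass 70% of its speed; a pose out of reach is approached as far as the arm can. A call with a gripper value outside its range is refused whole. The fingers move at their own pace and stop on an object; FORCE is the grip in N (left out, the last holds). Time passes only in rows, so rows that do not move let the fingers close, or fill a call up. It gives the time, the measured TCP pose, the force and the opening at its end, in the units of the state.
- observe(): the state, without advancing time (a new reading comes with each control period).
- grab_frame(name): name is "scene" or "top" or "wrist"; returns a dict with "pixels" (400x640x3 uint8, blue, green, red), "camera_matrix" (3x3 intrinsics, pixels), "xyz" and "orientation" of the camera in the world. Camera axes: x right, y up, looking along -z (the intrinsics and any distortion apply to the point x, -y, -z); pixel columns grow to the right and rows downward; lengths in mm; the calibration is good to about 2 mm. The wrist camera is an equidistant fisheye: a pixel r from the principal point sees the ray r / f radians off the axis. A picture is of the moment at which its call begins. There is no depth.
- sign_off(): hands the job in, once; it reports no verdict.
The state is a dict: "time": time; "joint_pos": joint angles; "dq": joint speeds; "joint_torque": joint torques, N m; "tcp_pos": TCP position; "tool_rot": TCP orientation; "contact_force": force on the tool from outside, world axes, zero at the start; "torque": the same for the moment, N m; "width": finger opening in mm.
Only numpy, scipy, OpenCV 4.12 (cv2) and the standard library are available. Lean on these libraries where they do the work, as an engineer would, in place of code of your own. Each camera call takes 0.05 s, during which the arm holds its last target.

TASK

Raise the slatted roll-top shutter of the keeper all the way back until it stays open by itself. Then move the filled canister from the scale into the keeper, standing upright in the middle of the round blue pad, without letting it tip over on the way. With the canister released, roll the shutter fully shut again by its bar; leave the canister already stored in the keeper, the spare canister, the label roll and the scoop where they are.

Things in the scene. Friction and masses are not known exactly. Their poses are not given: they have to be found in the camera images.
- keeper: Fixed white roll-top box, 328 deep (x), 284 wide (y), 220 mm high. Origin: centre of its underside; its -x side is the front, facing the robot. Inner floor 12 mm up, inner width 260 mm; 12 mm side panels, half-discs of radius 164 mm about the track axis. Front sill 50 mm high. A fixed blue hood covers only the rear, from 10 degrees behind the axis' vertical: open, the box is loaded from above.
- track_axis (a point): Centre of the circular side tracks, 55 mm above the keeper's origin; the shutter turns about the keeper's y axis through this point (track radius 150 mm).
- shutter (a joint): Turn of the curved slatted shutter (0.5 kg, 98 degrees of arc) along its tracks, rad: 0 = shut, edge at the front sill; 1.66 = fully open, at the rear stop under the hood. Light friction, soft damping (about 5 N at the bar). By its weight it rolls back shut if let go below about 0.6, and on to the rear stop, where it stays, if let go above about 1.0.
- bar (a point): Middle of the shutter's black round grab bar, 14 mm thick, 140 mm between its two end stubs, parallel to the keeper's y axis, standing 55 mm off the slats (205 mm from the track axis). Shut, it is in front of the box, 5 degrees above the axis level (73 mm above the table); open, it is 10 degrees behind the vertical, about 257 mm above the table.
- scale: Fixed bench scale, white with a blue platform 200 (x) x 230 mm (y) whose top is 60 mm above the table; grey keypad towards its -x, below 40 mm. Origin: centre of the underside; platform centre 10 mm to +x of it.
- canister: Filled upright round canister, white with a blue label, 64 mm in diameter, 110 mm high, 0.25 to 0.49 kg, standing on the scale's platform. Origin: centre of its underside; z up its axis.
- pad: Fixed round blue pad, 76 mm across, 2 mm thick, on the keeper's floor, marking the free place; on one side or the other of the keeper's middle (60 mm off it, 75 mm in front of the keeper's origin). Origin: centre of its underside; its top is 14 mm above the table.
- stored_canister: Like the filled canister, already in the keeper on the bare floor beside the pad, 120 mm from the pad's centre. Origin: centre of its underside. Leave it.
- spare_canister: Canister with a green label, 64 mm in diameter, 110 mm high, standing on the table between the keeper and the scale. Origin: centre of its underside. Leave it.
- label_roll: Paper roll lying flat on the table, 90 mm across, 50 mm high, near the robot. Origin: centre of its underside. Leave it.
- scoop: White scoop on the table behind the spare canister, 180 mm long, 56 mm wide. Origin: on its underside at the rear of its bowl; its x points from handle to bowl. Leave it.
There are look-alikes about, which are no part of the job. Leave any brown or orange look-alike of the canister alone.

How it is judged:
By the outcome, as a careful person would: the job done as asked, in the order asked, and still so for the second after the job is handed in, with the robot touching nothing.
It also fails if it takes over 72 s, if anything falls off the work surface, if the arm or the gripper's body presses on something with over 40 N, if the wrist force passes 120 N, or if a joint passes its speed limit or range.

## Working session

There is one attempt and no reset: what is moved stays moved. The work goes in short steps, Python scripts to look and compute and a shell command to move; the robot and the scene stay as the last step left them, time stands still between calls to the robot, and variables do not carry over. Pictures are saved under pics/ and viewed, and the job is handed in when it is done.

```bash
ls; mkdir -p pics
cat > h.py <<'E'
import numpy as np, cv2
from plant import observe, grab_frame, sign_off
from scipy.spatial.transform import Rotation as R
def snap(name,fn):
    f=grab_frame(name); cv2.imwrite('pics/'+fn,f['pixels']); 
    np.savez('pics/'+fn+'.npz',K=f['camera_matrix'],p=f['xyz'],o=f['orientation']); return f
def load(fn):
    d=np.load('pics/'+fn+'.npz'); return np.array(d['K']),np.array(d['p']),np.array(d['o'])
def rot(o):
    o=np.array(o); return R.from_quat(o).as_matrix() if o.size==4 else o.reshape(3,3)
def unproj(fn,u,v,z):
    K,p,o=load(fn); d=np.linalg.inv(K)@[u,v,1]; d=rot(o)@[d[0],-d[1],-d[2]]
    return p+d*(z-p[2])/d[2]
def proj(fn,P):
    K,p,o=load(fn); c=rot(o).T@(np.array(P)-p); c=K@[c[0],-c[1],-c[2]]; return c[:2]/c[2]
E
python3 - <<'E'
from h import *
s=observe()
for k in s: print(k,np.round(s[k],3))
for n in ("scene","top","wrist"):
    f=snap(n,n+'0.png'); print(n,f['camera_matrix'],f['xyz'],f['orientation'],[k for k in f])
E
```

```text
pics
time 0.0
joint_pos [ 1.153  0.69  -0.194  1.566  0.157  0.902 -0.215]
dq [ 0.    -0.    -0.    -0.    -0.001 -0.     0.001]
joint_torque [ 1.0000e-03 -5.3961e+01 -1.2670e+00 -1.5854e+01  9.0000e-03  1.0000e-02
 -0.0000e+00]
tcp_pos [ 272.53  -561.734  230.475]
tool_rot [ 0.376  0.6   -0.375  0.599]
contact_force [ 0.72   0.562 -0.26 ]
torque [-0.001  0.044  0.042]
width 85.163
scene [[365.40053581   0.         324.51004538]
 [  0.         365.40053581 194.06117846]
 [  0.           0.           1.        ]] [ 474.83355023 -334.26430546  895.50027067] [ 0.15707471 -0.02805212 -0.19916692  0.96688839] ['pixels', 'camera_matrix', 'xyz', 'orientation']
top [[468.03855827   0.         319.83556986]
 [  0.         468.03855827 194.95503854]
 [  0.           0.           1.        ]] [ 398.16264793  -65.01383053 1447.33625825] [ 0.044864   -0.05417297 -0.69451274  0.71603391] ['pixels', 'camera_matrix', 'xyz', 'orientation']
wrist [[309.70691629   0.         321.23818585]
 [  0.         309.70691629 199.5994207 ]
 [  0.           0.           1.        ]] [ 350.57120556 -525.69463179  373.51254796] [-0.14009598  0.08862142 -0.52338262  0.83581696] ['pixels', 'camera_matrix', 'xyz', 'orientation']
```

View pics/scene0.png

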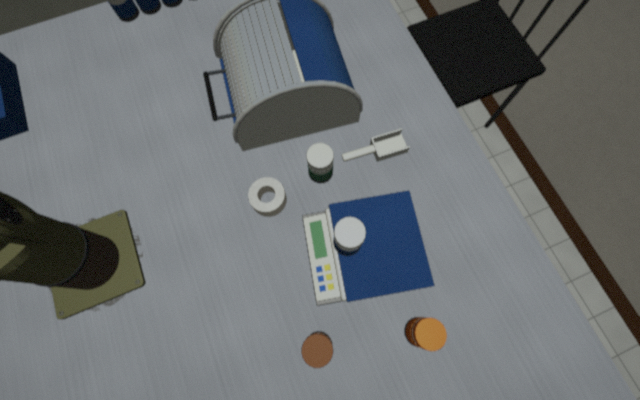

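View pics/top0.png

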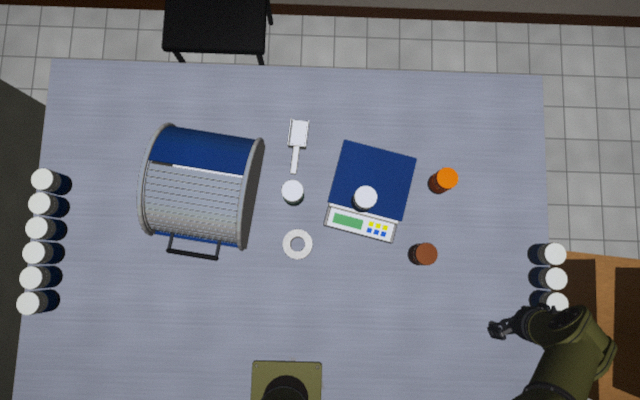

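View pics/wrist0.png

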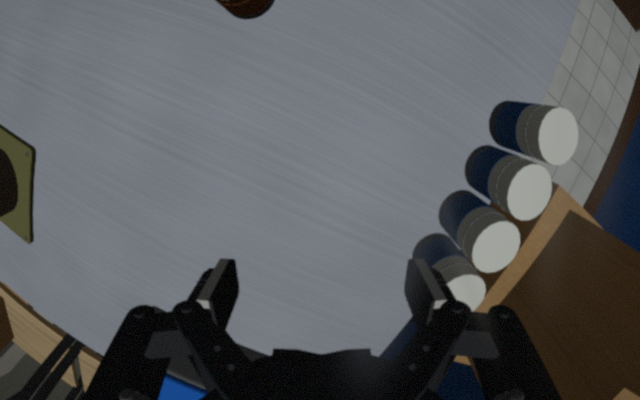

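The pictures show the following:
- **Top view:** keeper at about (200,190), with its bar at (167,250)–(217,258). The scale is at (370,190).
- **White/blue canister candidates:** the one on the scale platform, lid at (366,197), and the rows at the table edges, around (45,180–300) and (550,255–300).
- **Brown/orange look-alikes:** (424,253) and (444,180).

The task names the canister on the scale, so I take (366,197). I'll confirm it with a crop.

Run:
```python
from h import *
a=cv2.imread('pics/top0.png'); b=cv2.imread('pics/scene0.png')
cv2.imwrite('pics/c1.png',cv2.resize(a[110:280,120:310],None,fx=4,fy=3.5,interpolation=2)) 
cv2.imwrite('pics/c2.png',np.hstack([cv2.resize(a[135:250,310:425],(400,400),interpolation=2),cv2.resize(b[180:310,295:425],(400,400),interpolation=2)]))
for n,u,v,z in [('can',366,197,170),('spare',292,190,110),('roll',297,244,50),('barL',168,251,73),('barR',217,258,73)]:
    print(n,unproj('top0.png',u,v,z))
print('can s',unproj('scene0.png',350,233,170),unproj('scene0.png',206,72,73),unproj('scene0.png',212,119,73))
o=rot(observe()['tool_rot']);print(o)
K,p,q=load('wrist0.png');print('cam in tool',o.T@(p-observe()['tcp_pos']))
```

```text
can [ 576.97195231 -206.68630878  170.        ]
spare [599.0249058    0.90034232 110.        ]
roll [446.45399884 -17.08713006  50.        ]
barL [414.23664848 355.37894464  73.        ]
barR [398.31544688 212.47778148  73.        ]
can s [ 578.7462503 -207.1722244  170.       ] [420.50695561 361.34232647  73.        ] [391.93792459 218.71353261  73.        ]
[[-7.10075801e-04  8.99624506e-01  4.36663766e-01]
 [ 1.21182017e-03  4.36664330e-01 -8.99623696e-01]
 [-9.99999014e-01 -1.09643056e-04 -1.40024790e-03]]
cam in tool [-142.8595857    85.89303781    1.28730141]
```

View pics/c1.png

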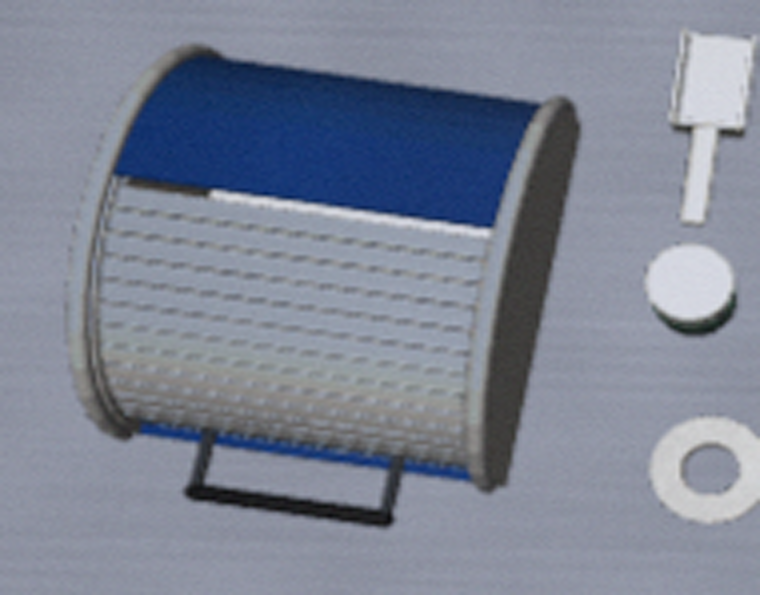

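View pics/c2.png

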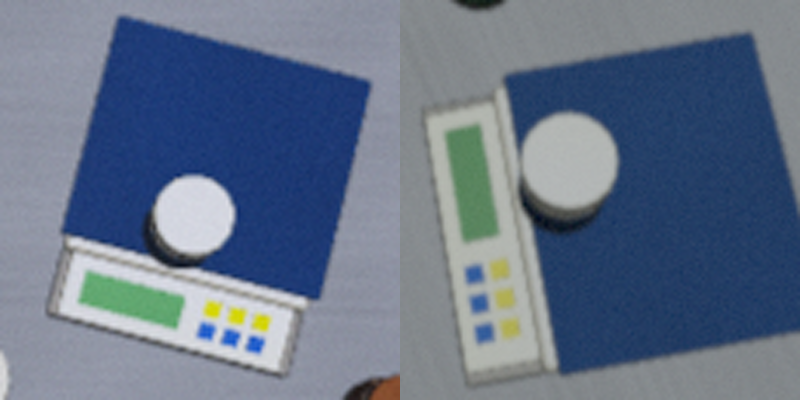

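The crops confirm it: the white canister with the dark blue label stands on the scale platform at about (577,-207), and both cameras agree within 2 mm. Next I'll refine the keeper pose from the scene view.

Run:
```python
from h import *
b=cv2.imread('pics/scene0.png')
cv2.imwrite('pics/c3.png',cv2.resize(b[0:160,190:380],None,fx=4,fy=3.7,interpolation=2))
```

```text
(no output)
```

View pics/c3.png

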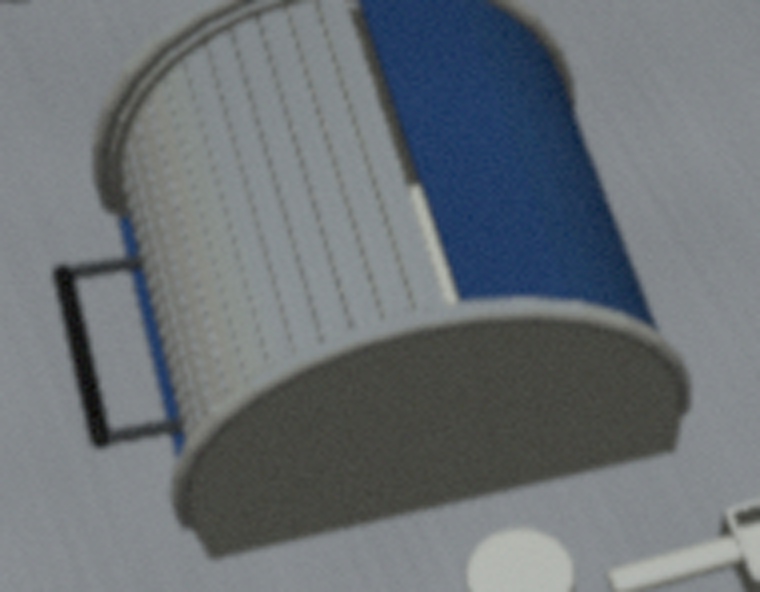

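Run:
```python
from h import *
from scipy.optimize import least_squares
A=unproj('scene0.png',243.2,150.5,0);B=unproj('scene0.png',358,121.6,0)
print(A,B,np.linalg.norm(B-A),np.degrees(np.arctan2(*(B-A)[1::-1])))
L=[unproj('top0.png',167,250,73),unproj('top0.png',217.5,258.3,73)]
L2=[unproj('scene0.png',206.5,73,73),unproj('scene0.png',215,119,73)]
for l in(L,L2): d=l[0]-l[1];print(l,np.linalg.norm(d),np.degrees(np.arctan2(-d[0],d[1])))
# fit keeper x,y,yaw, panel half-length h, bar half-length b
obs=[('scene0.png',243.2,150.5,'A'),('scene0.png',358,121.6,'B'),('top0.png',167,250,'L'),('top0.png',217.5,258.3,'R'),('scene0.png',206.5,73,'L'),('scene0.png',215,119,'R')]
def P(q):
    x,y,t,h,b=q;c,s=np.cos(t),np.sin(t)
    loc={'A':(-h,-142,0),'B':(h,-142,0),'L':(-204,b,73),'R':(-204,-b,73)}
    return {k:(x+c*X-s*Y,y+s*X+c*Y,Z) for k,(X,Y,Z) in loc.items()}
def f(q):
    p=P(q);return np.concatenate([proj(o[0],p[o[3]])-[o[1],o[2]] for o in obs])
r=least_squares(f,[600,260,-.12,155,75]);print(r.x,np.round(r.fun,1));p=P(r.x);print(p,(np.array(p['L'])+p['R'])/2)
```

```text
[4.32661667e+02 1.42298462e+02 1.13686838e-13] [753.03300821  98.91160708   0.        ] 323.29586344940805 -7.712460767299596
[array([417.02860454, 358.48147431,  73.        ]), array([397.49687354, 210.98100371,  73.        ])] 148.78802822185398 -7.543113753838368
[array([420.78573818, 357.76522318,  73.        ]), array([398.98202801, 215.65407873,  73.        ])] 143.77405592143376 -8.722709616224561
[ 6.11061758e+02  2.60002114e+02 -1.29900723e-01  1.61598479e+02
  7.32076761e+01] [ 0.2  0.7  0.1  0.2 -0.2 -0.4 -0.9 -0.7 -1.  -0.   0.3  0.5]
{'A': (np.float64(432.43071563237504), np.float64(140.13127094263237), 0), 'B': (np.float64(752.90466166072), np.float64(98.2657256962041), 0), 'L': (np.float64(418.2635155529282), np.float64(359.01828121893834), 73), 'R': (np.float64(399.29749995874374), np.float64(213.83651367891173), 73)} [408.78050776 286.42739745  73.        ]
```

```bash
python3 -m jog '[25,0,0,0,-0.12,25,0,0,0,-0.12,25,0,0,0,-0.12,25,0,0,0,-0.12,25,0,0,0,-0.12,25,0,0,0,-0.12,25,0,0,0,-0.12,25,0,0,0,-0.12]' 40
cat >> h.py <<'E'
def go(t,yaw=None):
    s=observe(); o=rot(s['tool_rot']); d=o.T@(np.array(t)-s['tcp_pos'])
    print('t',round(s['time'],2),'tcp',np.round(s['tcp_pos'],1),'F',np.round(s['contact_force'],1),'w',round(s['width'],1))
    print('zhead deg',np.degrees(np.arctan2(o[1,2],o[0,2])).round(2),'tool move',np.round(d,1),'q',np.round(s['joint_pos'],2))
E
python3 -c "
from h import *
go([480,-300,260])"
```

```text
time: 0.82
tcp_pos: [272.6, -562.1, 231.0]
tool_rot: [0.054, 0.705, -0.054, 0.705]
contact_force: [-0.1, -0.0, -1.7]
width: 25.0
t 0.82 tcp [ 272.6 -562.1  231. ] F [-0.1 -0.  -1.7] w 25.0
zhead deg -8.77 tool move [-29.  290.7 164.9] q [ 1.3   0.72 -0.47  1.56  0.37  0.96  0.56]
```

```bash
python3 -m jog '[40,-4,36,20,-0.023,40,-4,36,20,0,40,-4,36,20,0,40,-4,36,20,0,40,-4,36,20,0,40,-4,36,20,0,40,-4,36,20,0,40,-4,36,20,0]'
python3 -c "
from h import *
go([490,0,260])"
```

```text
time: 1.48
tcp_pos: [471.8, -297.5, 263.3]
tool_rot: [0.048, 0.706, -0.048, 0.705]
contact_force: [0.5, -0.4, -0.2]
width: 39.9
t 1.48 tcp [ 471.8 -297.5  263.3] F [ 0.5 -0.4 -0.2] w 39.9
zhead deg -7.81 tool move [  3.3 297.2 -22.4] q [ 0.77  0.59 -0.47  1.72  0.33  0.91  0.02]
```

```bash
python3 -m jog '[40,0,37,-3,0,40,0,37,-3,0,40,0,37,-3,0,40,0,37,-3,0,40,0,37,-3,0,40,0,37,-3,0,40,0,37,-3,0,40,0,37,-3,0]'
python3 -c "
from h import *
go([409,286.5,200])"
```

```text
time: 2.15
tcp_pos: [487.2, -1.1, 263.2]
tool_rot: [0.048, 0.706, -0.048, 0.705]
contact_force: [-0.3, 0.0, -0.5]
width: 40.0
t 2.15 tcp [487.2  -1.1 263.2] F [-0.3  0.  -0.5] w 40.0
zhead deg -7.8 tool move [  63.2  274.3 -116.5] q [ 0.22  0.49 -0.47  1.92  0.31  0.8  -0.56]
```

```bash
python3 -m jog '[40,0,34,-15,0.007,40,0,34,-15,0,40,0,34,-15,0,40,5,34,-15,0,40,10,34,-15,0,40,16,34,-15,0,40,16,34,-15,0,40,16,34,-15,0]'
python3 -c "
from h import *
go([409,286.5,54])
for n in ('top','wrist'): snap(n,n+'1.png')
a=cv2.imread('pics/top1.png');cv2.imwrite('pics/c4.png',cv2.resize(a[150:290,120:290],None,fx=4,fy=4,interpolation=2))"
```

```text
time: 2.82
tcp_pos: [406.6, 285.0, 199.6]
tool_rot: [0.051, 0.705, -0.051, 0.705]
contact_force: [0.5, 0.0, -0.3]
width: 40.3
t 2.82 tcp [406.6 285.  199.6] F [ 0.5  0.  -0.3] w 40.3
zhead deg -8.21 tool move [145.6   1.8   2.1] q [-0.45  0.59 -0.4   1.97  0.37  0.65 -1.23]
```

View pics/c4.png

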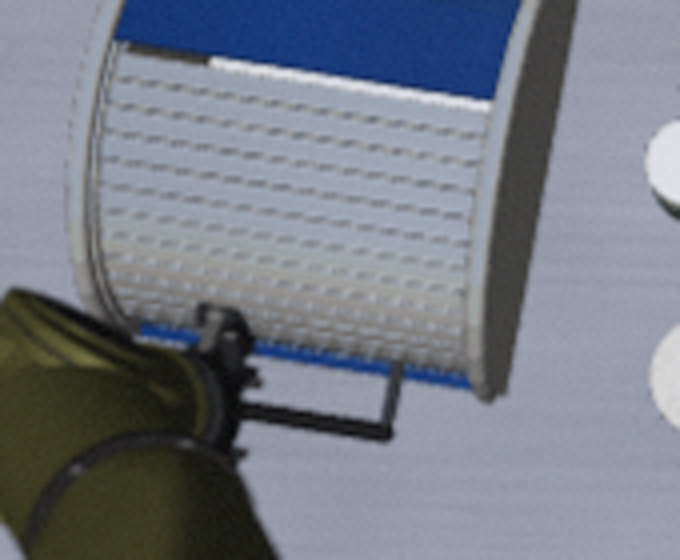

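View pics/wrist1.png

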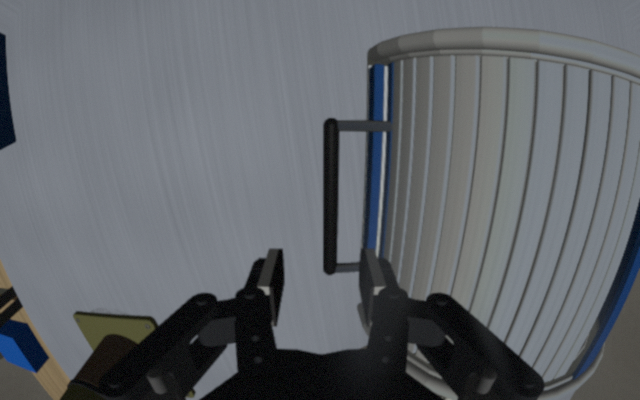

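The wrist view shows the bar running from (330,122) to (330,270), close to the line midway between the fingers. I'll turn it into positions.

```bash
cat >> h.py <<'E'
def unw(fn,u,v,z):
    K,p,o=load(fn); dx,dy=u-K[0,2],v-K[1,2]; r=np.hypot(dx,dy); th=r/K[0,0]
    d=np.array([dx/r*np.sin(th),dy/r*np.sin(th),np.cos(th)]) if r>0 else np.array([0,0,1.])
    d=rot(o)@[d[0],-d[1],-d[2]]; return p+d*(z-p[2])/d[2]
E
python3 -c "
from h import *
a=unw('wrist1.png',330.5,125,73);b=unw('wrist1.png',330.5,268,73);print(a,b,(a+b)/2,np.linalg.norm(a-b),np.degrees(np.arctan2(-(a-b)[0],(a-b)[1])))"
```

```text
[419.09236407 353.35739602  73.        ] [402.08664359 213.90791122  73.        ] [410.58950383 283.63265362  73.        ] 140.48257308107569 -6.952830242075978
```

```bash
python3 -m jog '[40,18,0,3,-0.015,40,20,0,0,0,40,20,0,0,0,40,20,0,0,0,40,20,0,0,0,40,20,0,0,0,40,18,0,0,0,40,12,0,0,0]'
python3 -c "
from h import *
go([409.6,286,54])
snap('wrist','wrist2.png')"
```

```text
time: 3.58
tcp_pos: [410.0, 282.3, 50.7]
tool_rot: [0.045, 0.706, -0.046, 0.705]
contact_force: [0.3, 0.0, 0.2]
width: 39.8
t 3.58 tcp [410.  282.3  50.7] F [0.3 0.  0.2] w 39.8
zhead deg -7.34 tool move [-3.3  3.6 -0.9] q [-0.58  0.85 -0.19  2.07  0.55  0.27 -1.37]
```

View pics/wrist2.png

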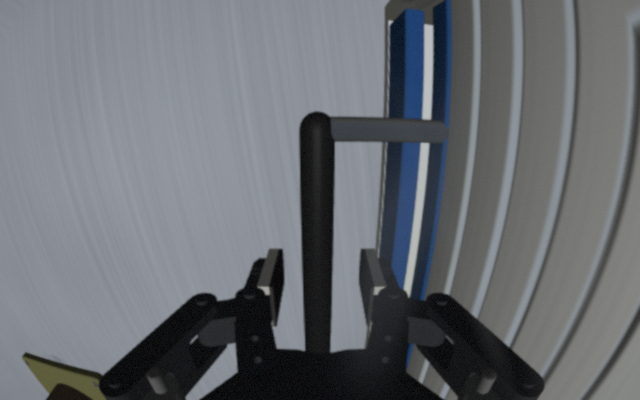

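The bar (u≈317) lies centred between the open pads, so I close on it.

```bash
python3 -m jog '[8,0,0,0,0,8,0,0,0,0,8,0,0,0,0,8,0,0,0,0,8,0,0,0,0,8,0,0,0,0,8,0,0,0,0,8,0,0,0,0]' 40
python3 - <<'E'
from h import *
go([410,282,52])
# arc: keeper-frame deltas, z tool ~ keeper x; x tool = -dz
a0=np.radians(5);
for st in range(5,101,5):
    a=np.radians(st);print(st,np.round([-205*np.cos(a)+205*np.cos(a0),205*np.sin(a)-205*np.sin(a0)],1),end=';')
E
```

```text
time: 4.3
tcp_pos: [408.3, 283.2, 52.9]
tool_rot: [0.045, 0.707, -0.045, 0.705]
contact_force: [-4.8, 0.8, -2.1]
width: 12.3
t 4.3 tcp [408.3 283.2  52.9] F [-4.8  0.8 -2.1] w 12.3
zhead deg -7.27 tool move [ 0.9 -1.   1.9] q [-0.58  0.84 -0.19  2.07  0.55  0.28 -1.37]
5 [0. 0.];10 [ 2.3 17.7];15 [ 6.2 35.2];20 [11.6 52.2];25 [18.4 68.8];30 [26.7 84.6];35 [36.3 99.7];40 [ 47.2 113.9];45 [ 59.3 127.1];50 [ 72.4 139.2];55 [ 86.6 150.1];60 [101.7 159.7];65 [117.6 167.9];70 [134.1 174.8];75 [151.2 180.1];80 [168.6 184. ];85 [186.4 186.4];90 [204.2 187.1];95 [222.1 186.4];100 [239.8 184. ];
```

```bash
python3 -m jog '[8,-9,0,1,0,8,-9,0,1.3,0,8,-8.8,0,1.8,0,8,-8.7,0,2.1,0,8,-8.5,0,2.6,0,8,-8.5,0,2.8,0,8,-8.4,0,3.3,0,8,-8.2,0,3.5,0]'
python3 -c "
from h import *
go([410,282,52])"
```

```text
time: 4.97
tcp_pos: [425.9, 280.8, 122.4]
tool_rot: [0.045, 0.707, -0.045, 0.704]
contact_force: [-4.6, 2.3, -2.1]
width: 12.7
t 4.97 tcp [425.9 280.8 122.4] F [-4.6  2.3 -2.1] w 12.7
zhead deg -7.26 tool move [ 70.4  -0.8 -15.7] q [-0.47  0.73 -0.33  2.    0.47  0.49 -1.27]
```

```bash
python3 -m jog '[8,-8,0,4,0,8,-7.8,0,4.3,0,8,-7.6,0,4.7,0,8,-7.5,0,4.9,0,8,-7.2,0,5.3,0,8,-7,0,5.6,0,8,-6.7,0,6,0,8,-6.5,0,6.1,0]'
python3 -c "
from h import *
go([410,282,52])"
python3 -m jog '[8,-6.2,0,6.4,0,8,-5.9,0,6.7,0,8,-5.6,0,7,0,8,-5.3,0,7.2,0,8,-5,0,7.5,0,8,-4.6,0,7.6,0,8,-4.3,0,7.9,0,8,-3.9,0,8,0]'
python3 -c "
from h import *
go([410,282,52])"
```

```text
time: 5.63
tcp_pos: [463.9, 275.8, 180.9]
tool_rot: [0.044, 0.708, -0.045, 0.703]
contact_force: [-11.4, 0.8, 6.9]
width: 12.6
t 5.63 tcp [463.9 275.8 180.9] F [-11.4   0.8   6.9] w 12.6
zhead deg -7.2 tool move [129.3  -0.3 -53.3] q [-0.37  0.67 -0.41  1.86  0.4   0.69 -1.14]
time: 6.3
tcp_pos: [523.7, 268.0, 223.4]
tool_rot: [0.044, 0.707, -0.045, 0.704]
contact_force: [-9.5, -2.5, 16.8]
width: 12.6
t 6.3 tcp [523.7 268.  223.4] F [-9.5 -2.5 16.8] w 12.6
zhead deg -7.27 tool move [ 171.8   -0.2 -113.8] q [-0.29  0.68 -0.45  1.68  0.36  0.87 -1.02]
```

```bash
python3 -m jog '[8,-5,0,8,0,8,-4.5,0,8,0,8,-3.2,0,8.5,0,8,-2.5,0,8.6,0,8,-2,0,8.7,0,8,-1.6,0,8.7,0,8,-1.3,0,8.8,0,8,-1,0,8.9,0]'
python3 -c "
from h import *
go([410,282,52])"
```

```text
time: 6.97
tcp_pos: [594.4, 258.7, 243.3]
tool_rot: [0.045, 0.706, -0.045, 0.706]
contact_force: [-4.4, -2.1, 10.3]
width: 12.6
t 6.97 tcp [594.4 258.7 243.3] F [-4.4 -2.1 10.3] w 12.6
zhead deg -7.37 tool move [ 191.3   -0.5 -185.8] q [-0.25  0.73 -0.45  1.47  0.35  1.02 -0.91]
```

Now about 85°. I go on to the stop at 100° with a little extra.

```bash
python3 -m jog '[8,-0.5,0,9,0,8,0,0,9,0,8,0,0,9,0,8,0.3,0,9,0,8,0.6,0,9,0,8,1,0,9,0,8,1,0,2,0,8,0,0,0,0]'
python3 -c "
from h import *
go([410,282,52])
snap('scene','scene3.png');snap('wrist','wrist3.png')"
```

```text
time: 7.63
tcp_pos: [646.4, 251.8, 241.7]
tool_rot: [0.044, 0.708, -0.046, 0.703]
contact_force: [-11.4, -3.4, 11.2]
width: 12.5
t 7.63 tcp [646.4 251.8 241.7] F [-11.4  -3.4  11.2] w 12.5
zhead deg -7.31 tool move [ 191.2    0.3 -237.1] q [-0.23  0.81 -0.45  1.3   0.35  1.12 -0.83]
```

View pics/scene3.png

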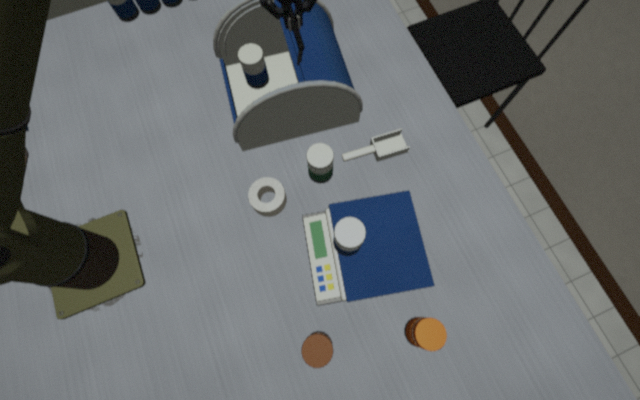

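View pics/wrist3.png

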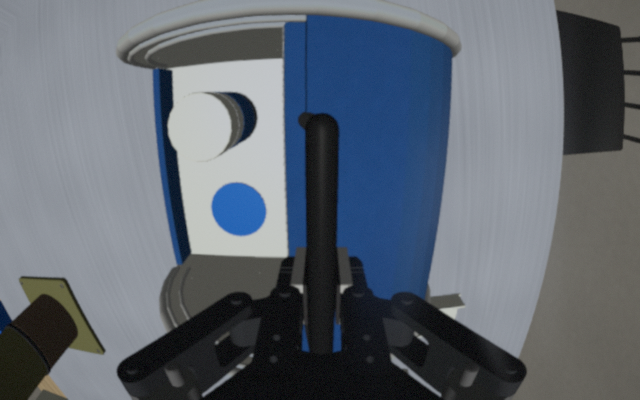

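The shutter is at the rear stop. In the wrist view the blue pad is at (239,209), on the -y side, and the stored canister is at about (200,126). I'll measure the pad, then release.

```bash
python3 - <<'E'
from h import *
im=cv2.imread('pics/wrist3.png').astype(int)
b,g,r=im[...,0],im[...,1],im[...,2]
m=((b>130)&(r<90)).astype(np.uint8)
n,l,s,c=cv2.connectedComponentsWithStats(m)
for i in range(1,n):
    if s[i,4]>200: print(s[i],c[i])
i=l[209,239]
pts=np.argwhere(l==i)[:,::-1]
W=np.array([unw('wrist3.png',u,v,14) for u,v in pts]);print('pad',W.mean(0),np.ptp(W,axis=0))
print('stored',unw('wrist3.png',199,126,122))
E
python3 -m jog '[40,0,0,0,0,40,0,0,0,0,40,0,0,0,0,40,0,0,0,0,40,-10,0,0,0,40,-25,0,0,0,40,-25,0,0,0,40,-25,0,0,0]'
python3 -c "
from h import *
go([410,282,52])
snap('wrist','wrist4.png')"
```

```text
[ 212  183   54   52 2165] [238.33810624 208.68452656]
pad [531.43129719 208.25847614  14.        ] [7.33602726e+01 7.29759090e+01 1.13686838e-13]
stored [547.77516299 327.05753467 122.        ]
time: 8.4
tcp_pos: [650.1, 252.2, 325.8]
tool_rot: [0.045, 0.706, -0.045, 0.706]
contact_force: [0.1, 0.3, 0.4]
width: 40.1
t 8.4 tcp [650.1 252.2 325.8] F [0.1 0.3 0.4] w 40.1
zhead deg -7.33 tool move [ 273.8   -1.2 -242. ] q [-0.23  0.74 -0.46  1.17  0.32  1.29 -0.8 ]
```

View pics/wrist4.png

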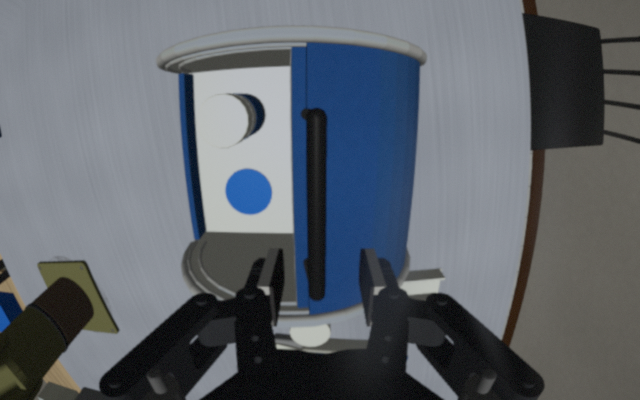

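The shutter stays open on its own. Next, over to the canister on the scale.

```bash
python3 -m jog '[85,0,-39,-1,0,85,0,-39,-1,0,85,0,-39,-1,0,85,0,-39,-1,0,85,0,-39,-1,0,85,0,-39,-1,0,85,0,-39,-1,0,85,0,-39,-1,0]' 40
python3 -m jog '[85,0,-38,-1,0,85,0,-38,-1,0,85,0,-38,-1,0,85,0,-38,-1,0,85,0,0,0,-0.12,85,0,0,0,-0.12,85,0,0,0,-0.12,85,0,0,0,-0.12]'
python3 -m jog '[85,0,0,0,-0.12,85,0,0,0,-0.12,85,0,0,0,-0.12,85,0,0,0,-0.12,85,0,0,0,-0.12,85,0,0,0,-0.12,85,0,0,0,-0.12,85,0,0,0,-0.12]'
python3 -c "
from h import *
snap('wrist','wrist5.png')
go([577.5,-207,200])"
```

```text
time: 9.12
tcp_pos: [602.1, -58.0, 325.0]
tool_rot: [0.045, 0.705, -0.045, 0.706]
contact_force: [0.8, -0.4, 0.4]
width: 85.2
time: 9.78
tcp_pos: [579.1, -206.9, 324.9]
tool_rot: [-0.126, 0.696, 0.125, 0.696]
contact_force: [0.0, 0.8, 0.4]
width: 85.1
time: 10.45
tcp_pos: [579.2, -206.7, 324.9]
tool_rot: [-0.433, 0.559, 0.432, 0.559]
contact_force: [0.6, 0.0, -0.1]
width: 85.0
t 10.5 tcp [ 579.1 -206.9  324.6] F [ 1.4  0.3 -0.4] w 85.0
zhead deg 75.75 tool move [124.6   1.6  -0.5] q [ 0.72  0.69 -0.88  1.45  0.55  1.25  1.11]
```

View pics/wrist5.png

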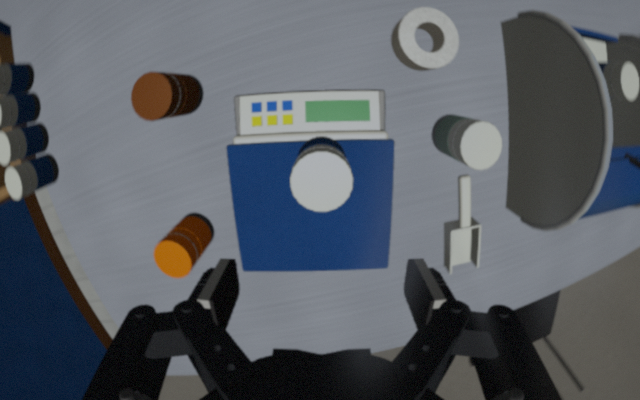

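```bash
python3 - <<'E'
from h import *
print(unw('wrist5.png',321.5,180,170))
E
python3 -m jog '[85,10,0,0,-0.119,85,20,0,0,0,85,20,0,0,0,85,20,0,0,0,85,20,0,0,0,85,20,0,0,0,85,12,0,0,0,85,0,0,0,0]'
python3 -c "
from h import *
snap('wrist','wrist6.png')
go([577.5,-207,112])"
```

```text
[ 579.45344964 -206.67309876  170.        ]
time: 11.17
tcp_pos: [577.4, -206.8, 199.8]
tool_rot: [-0.462, 0.535, 0.465, 0.533]
contact_force: [-1.2, 0.3, 0.1]
width: 84.7
t 11.22 tcp [ 578.5 -206.6  201.5] F [-0.1 -0.6  0.4] w 84.9
zhead deg 81.91 tool move [89.5  0.7 -0.5] q [ 0.71  0.83 -0.83  1.61  0.69  1.03  1.09]
```

View pics/wrist6.png

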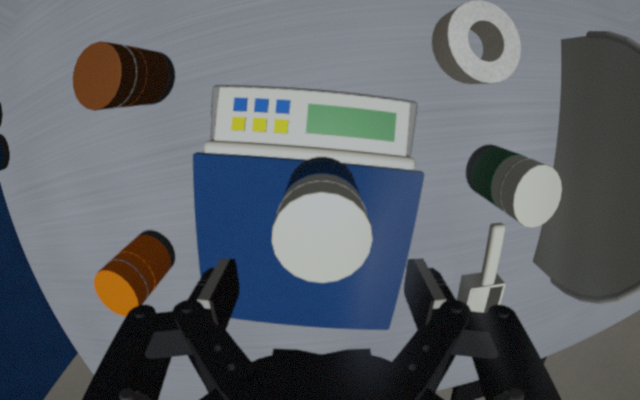

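The lid, at (321,237), is centred between the fingers. I descend to TCP z≈112 and close.

```bash
python3 -m jog '[85,15,0,0,-0.01,85,16,0,0,0,85,16,0,0,0,85,15,0,0,0,85,14,0,0,0,85,10,0,0,0,85,3,0,0,0,85,0,0,0,0]'
python3 -c "
from h import *
go([577.5,-207,112])"
python3 -m jog '[55,0,0,0,0,55,0,0,0,0,55,0,0,0,0,55,0,0,0,0,55,0,0,0,0,55,0,0,0,0,55,0,0,0,0,55,0,0,0,0]' 50
python3 -c "
from h import *
go([577.5,-207,112]); snap('wrist','wrist7.png')"
```

```text
time: 11.88
tcp_pos: [578.9, -206.4, 113.0]
tool_rot: [-0.466, 0.532, 0.467, 0.531]
contact_force: [1.2, -0.1, 0.1]
width: 85.2
t 11.88 tcp [ 578.9 -206.4  113. ] F [ 1.2 -0.1  0.1] w 85.2
zhead deg 82.55 tool move [ 1.   1.3 -0.7] q [ 0.67  0.93 -0.76  1.68  0.81  0.87  1.01]
time: 12.55
tcp_pos: [579.8, -206.7, 114.5]
tool_rot: [-0.467, 0.531, 0.466, 0.532]
contact_force: [-1.4, -0.8, 5.6]
width: 63.1
t 12.55 tcp [ 579.8 -206.7  114.5] F [-1.4 -0.8  5.6] w 63.1
zhead deg 82.54 tool move [ 2.5  2.2 -0.5] q [ 0.67  0.93 -0.76  1.68  0.81  0.87  1.01]
```

View pics/wrist7.png

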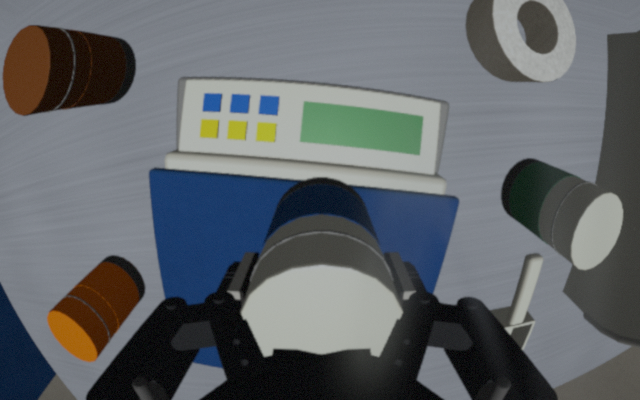

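```bash
python3 -m jog '[55,-8,0,0,0,55,-18,0,0,0,55,-28,0,0,0,55,-32,0,0,0,55,-32,0,0,0,55,-32,0,0,0,55,-30,0,0,0,55,-16,0,0,0]'
python3 -c "
from h import *
go([530.5,208.8,310])"
```

```text
time: 13.27
tcp_pos: [580.0, -205.7, 313.3]
tool_rot: [-0.468, 0.53, 0.466, 0.532]
contact_force: [0.4, 0.3, -2.8]
width: 63.1
t 13.27 tcp [ 580.  -205.7  313.3] F [ 0.4  0.3 -2.8] w 63.1
zhead deg 82.6 tool move [  3.  102.5 404.7] q [ 0.73  0.71 -0.9   1.47  0.58  1.23  1.2 ]
```

```bash
python3 -m jog '[55,0,3,12,0,55,0,6,24,0,55,0,8,32,0,55,0,8,32,0,55,0,8,32,0,55,0,8,32,0,55,0,8,32,0,55,0,8,32,0]'
python3 -m jog '[55,0,8,32,0,55,0,8,32,0,55,0,8,32,0,55,0,8,32,0,55,0,7,28,0,55,0,4,14,0,55,0,2,6,0,55,0,0,0,0]'
python3 -c "
from h import *
go([530.5,208.8,310]);snap('wrist','wrist8.png');snap('top','top8.png');snap('scene','scene8.png')
a=cv2.imread('pics/top8.png')[100:280,110:300];b=cv2.imread('pics/scene8.png')[0:180,190:380]
cv2.imwrite('pics/c8.png',np.hstack([cv2.resize(a,(400,380),interpolation=2),cv2.resize(b,(400,380),interpolation=2)]))"
```

```text
time: 13.93
tcp_pos: [549.8, 29.0, 307.7]
tool_rot: [-0.466, 0.532, 0.467, 0.53]
contact_force: [1.4, -0.6, -2.3]
width: 63.4
time: 14.6
tcp_pos: [528.2, 209.1, 308.2]
tool_rot: [-0.467, 0.531, 0.468, 0.53]
contact_force: [0.0, 0.4, -2.3]
width: 63.1
t 14.6 tcp [528.2 209.1 308.2] F [ 0.   0.4 -2.3] w 63.1
zhead deg 82.81 tool move [-1.8 -2.3 -0. ] q [ 0.04  0.64 -0.88  1.62  0.53  1.14  0.47]
```

View pics/wrist8.png

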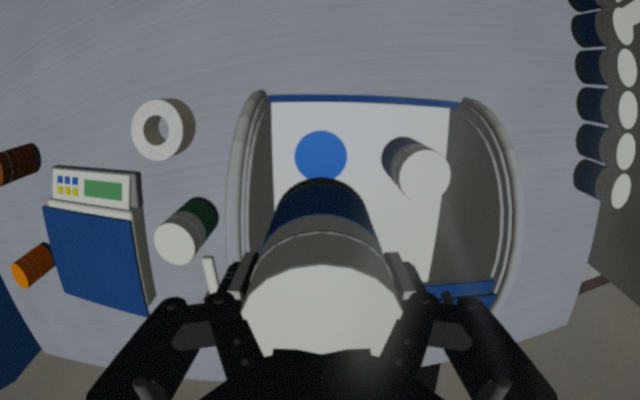

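View pics/c8.png

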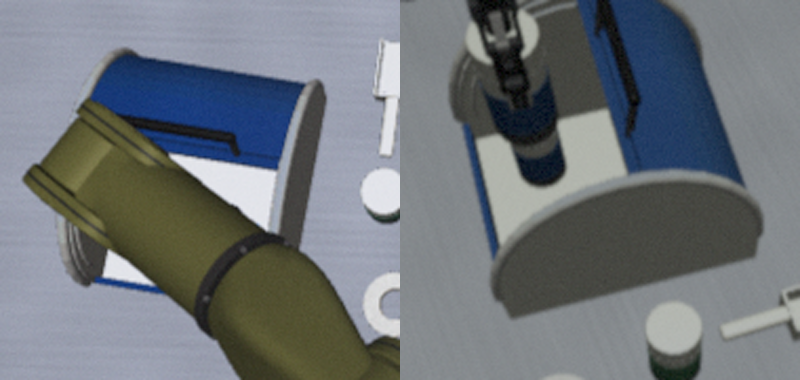

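Run:
```python
from h import *
for f,(u0,v0) in {'wrist3.png':(239,209),'wrist4.png':(248,191),'wrist8.png':(320,150)}.items():
    im=cv2.imread('pics/'+f).astype(int);b,r=im[...,0],im[...,2]
    n,l,s,c=cv2.connectedComponentsWithStats(((b>130)&(r<90)).astype(np.uint8))
    pts=np.argwhere(l==l[v0,u0])[:,::-1]
    W=np.array([unw(f,u,v,14) for u,v in pts]);print(f,len(pts),W[:,:2].mean(0),(W.max(0)+W.min(0))[:2]/2,np.ptp(W,axis=0))
print('stored',unw('wrist8.png',424,174,122))
for k in range(3):
    s=observe();print(s['tcp_pos'])
```

```text
wrist3.png 2165 [531.43129719 208.25847614] [530.79263917 207.60316787] [7.33602726e+01 7.29759090e+01 1.13686838e-13]
wrist4.png 1572 [530.84648581 207.61296497] [530.32400088 207.14549912] [7.30396358e+01 7.31183394e+01 1.13686838e-13]
wrist8.png 1946 [528.88503399 207.11251357] [529.49341557 206.75755175] [7.12069522e+01 7.28439271e+01 1.13686838e-13]
stored [543.17357741 324.53752495 122.        ]
[530.23493262 205.21803399 308.37804889]
[530.23493262 205.21803399 308.37804889]
[530.23493262 205.21803399 308.37804889]
```

```bash
python3 -m jog '[55,10,-1,0,0,55,22,0,0,0,55,28,0,0,0,55,28,0,0,0,55,28,0,0,0,55,28,0,0,0,55,22,0,0,0,55,12,0,0,0]'
python3 -c "
from h import *
go([530.3,207.7,67]);snap('wrist','wrist9.png')
for n in range(3):
  snap('wrist','x.png');go([530.3,207.7,67])"
```

```text
time: 15.42
tcp_pos: [530.0, 204.4, 127.7]
tool_rot: [-0.466, 0.534, 0.466, 0.53]
contact_force: [-0.3, -0.2, -3.5]
width: 63.0
t 15.42 tcp [530.  204.4 127.7] F [-0.3 -0.2 -3.5] w 63.0
zhead deg 82.45 tool move [60.7 -0.1  3.5] q [-0.04  0.85 -0.72  1.81  0.77  0.79  0.27]
t 15.52 tcp [530.1 205.2 128.8] F [ 0.1  0.3 -2. ] w 62.9
zhead deg 82.48 tool move [61.8 -0.1  2.7] q [-0.04  0.85 -0.72  1.81  0.77  0.79  0.27]
t 15.57 tcp [531.1 206.4 130.6] F [ 0.5 -0.6 -2.7] w 63.1
zhead deg 82.5 tool move [63.6  0.9  1.3] q [-0.04  0.85 -0.72  1.81  0.77  0.79  0.27]
t 15.62 tcp [531.7 207.3 131.8] F [ 0.2  0.6 -2.7] w 63.1
zhead deg 82.52 tool move [64.8  1.5  0.2] q [-0.04  0.85 -0.72  1.81  0.77  0.79  0.27]
```

View pics/wrist9.png

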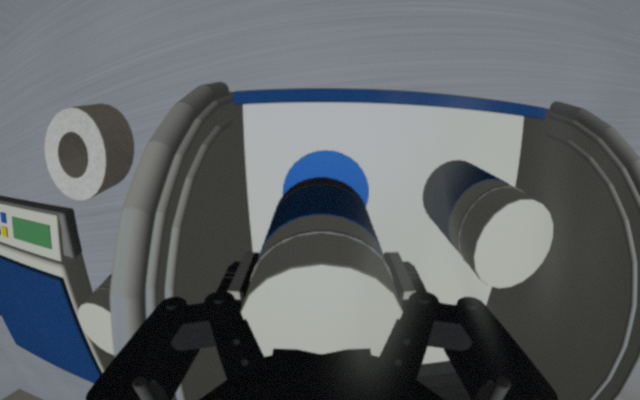

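Run:
```python
from h import *
a=cv2.imread('pics/wrist9.png')
cv2.imwrite('pics/c9.png',cv2.resize(a[140:270,235:405],None,fx=4.5,fy=4.5,interpolation=2))
f='wrist9.png';im=a.astype(int);b,r=im[...,0],im[...,2]
n,l,s,c=cv2.connectedComponentsWithStats(((b>130)&(r<90)).astype(np.uint8))
i=l[165,326];print(s[i])
pts=np.argwhere(l==i)[:,::-1]
W=np.array([unw(f,u,v,14)[:2] for u,v in pts])
# boundary upper arc -> circle fit R=38
top=[(u,pts[pts[:,0]==u][:,1].min()) for u in range(s[i,0],s[i,0]+s[i,2])]
Q=np.array([unw(f,u,v,14)[:2] for u,v in top])
from scipy.optimize import least_squares
q=least_squares(lambda x:np.hypot(*(Q-x).T)-37.5,Q.mean(0));print('pad',q.x,np.abs(q.fun).max())
K,p,o=load(f)
# canister bottom front/edges predicted if axis at (530.3,207.7)
def pw(P):
    c=rot(o).T@(np.array(P)-p);c=np.array([c[0],-c[1],-c[2]]);th=np.arctan2(np.hypot(c[0],c[1]),c[2]);h=np.hypot(c[0],c[1])
    return np.array([K[0,2]+K[0,0]*th*c[0]/h,K[1,2]+K[0,0]*th*c[1]/h])
# blue label / dark bottom edge of canister: take silhouette left/right at rows
for v in (205,215,225):
    row=im[v,235:405].sum(1);d=np.where(row<200)[0]+235;print(v,d.min(),d.max())
s_=observe();print(p)
t=rot(s_['tool_rot']);
for dz in(-4,0,4):
  for ang in(0,180):
    e=t@np.array([-10,0,0])
  base=p - t@np.array([-142.9,85.9,1.3]) + t@np.array([53,0,dz])
  print(dz,base,[pw(base+t@np.array([-60,-0,k])).round(1) for k in(-32,32)],pw(base+t@np.array([0,32,0])).round(1))
```

```text
[ 283  151   85   54 2062]
pad [530.94399314 207.22028097] 0.5746066271696364
205 235 364
215 235 367
225 235 370
[448.92346378 215.42169968 270.96425494]
-4 [533.56905158 199.1245146   75.12443206] [array([251.5, 271.1]), array([374.1, 271.7])] [314.7 181. ]
0 [534.08998456 203.0904467   75.12780803] [array([258.9, 271.3]), array([381.7, 271.5])] [320.8 181. ]
4 [534.61091755 207.0563788   75.131184  ] [array([266.4, 271.6]), array([389.1, 271.3])] [326.9 181. ]
```

View pics/c9.png

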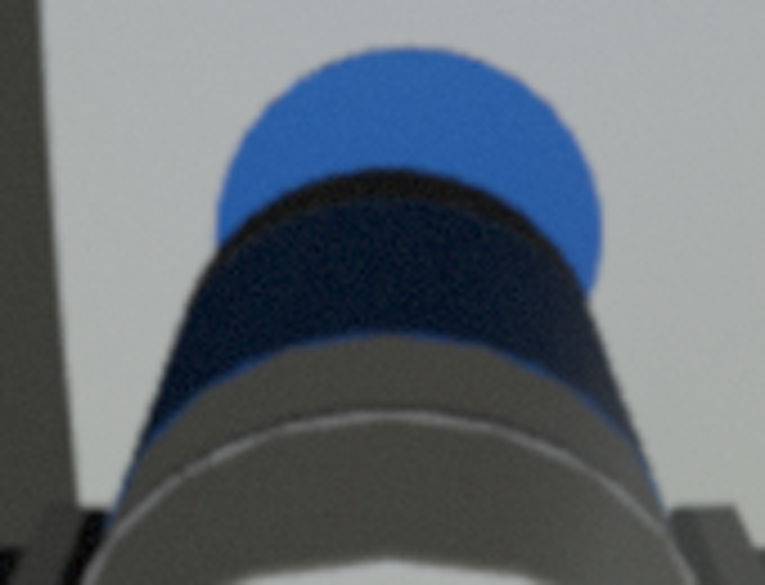

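```bash
python3 -m jog '[55,6,1.5,2.8,0,55,10,0,0,0,55,10,0,0,0,55,8,0,0,0,55,7,0,0,0,55,6,0,0,0,55,4,0,0,0,55,2,0,0,0]'
python3 - <<'E'
from h import *
go([530.3,207.7,67]);snap('wrist','wrist10.png')
a=cv2.imread('pics/wrist10.png')
cv2.imwrite('pics/c10.png',cv2.resize(a[140:270,235:405],None,fx=4.5,fy=4.5,interpolation=2))
E
```

```text
time: 16.28
tcp_pos: [529.7, 210.1, 77.4]
tool_rot: [-0.466, 0.532, 0.467, 0.531]
contact_force: [0.7, 0.0, -1.7]
width: 63.2
t 16.28 tcp [529.7 210.1  77.4] F [ 0.7  0.  -1.7] w 63.2
zhead deg 82.57 tool move [10.4 -0.9 -2.3] q [-0.09  0.92 -0.66  1.84  0.86  0.7   0.19]
```

View pics/c10.png

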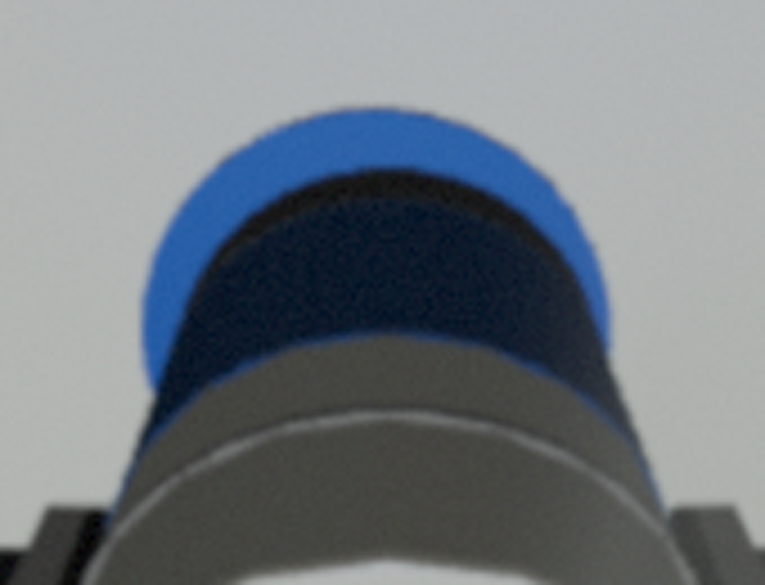

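```bash
cat > pc.py <<'E'
from h import *
import sys
from scipy.optimize import least_squares
f,bz=sys.argv[1],float(sys.argv[2])
im=cv2.imread('pics/'+f).astype(int);b,r=im[...,0],im[...,2]
n,l,s,c=cv2.connectedComponentsWithStats(((b>130)&(r<90)).astype(np.uint8))
i=max([k for k in range(1,n) if 230<c[k][0]<410 and 130<c[k][1]<270],key=lambda k:s[k,4]);print(s[i])
pts=np.argwhere(l==i)[:,::-1]
Q=np.array([unw(f,u,pts[pts[:,0]==u][:,1].min(),14)[:2] for u in range(s[i,0],s[i,0]+s[i,2])])
q=least_squares(lambda x:np.hypot(*(Q-x).T)-37.5,Q.mean(0)).x
A=unw(f,322.3,177.8,bz)[:2]
t=rot(observe()['tool_rot']); y=t[:2,1]; zz=t[:2,2]
C=A-32*y
print('pad',q,'can',C,'move tool y,z',(q-C)@y,(q-C)@zz)
E
python3 pc.py wrist9.png 76;python3 pc.py wrist10.png 24
```

```text
[ 283  151   85   54 2062]
pad [530.94399314 207.22028097] can [531.86137134 204.43410651] move tool y,z 1.2699398690110815 2.644164004967546
[ 267  165  103   61 1446]
pad [530.79368508 207.17985033] can [532.19094225 210.10112359] move tool y,z 1.0077947289986762 -3.0774191181336246
```

```bash
python3 -m jog '[55,1,1,-1.5,0,55,1,0,-1.3,0,55,1,0,0,0,55,0,0,0,0,55,0,0,0,0,55,0,0,0,0,55,0,0,0,0,55,0,0,0,0]'
python3 - <<'E'
from h import *
go([530.3,207.7,67]);snap('wrist','wrist11.png')
a=cv2.imread('pics/wrist11.png')
cv2.imwrite('pics/c11.png',cv2.resize(a[140:270,235:405],None,fx=4.5,fy=4.5,interpolation=2))
E
python3 pc.py wrist11.png 20
```

```text
time: 17.0
tcp_pos: [528.7, 207.7, 75.3]
tool_rot: [-0.467, 0.531, 0.467, 0.531]
contact_force: [0.1, -0.1, -2.5]
width: 63.0
t 17.0 tcp [528.7 207.7  75.3] F [ 0.1 -0.1 -2.5] w 63.0
zhead deg 82.57 tool move [ 8.3 -1.6  0.2] q [-0.09  0.92 -0.65  1.84  0.86  0.69  0.19]
[ 270  166  104   59 1305]
pad [530.75519259 207.19491165] can [531.71547475 207.64931408] move tool y,z 0.8934628296111984 -0.5747586917218763
```

View pics/c11.png

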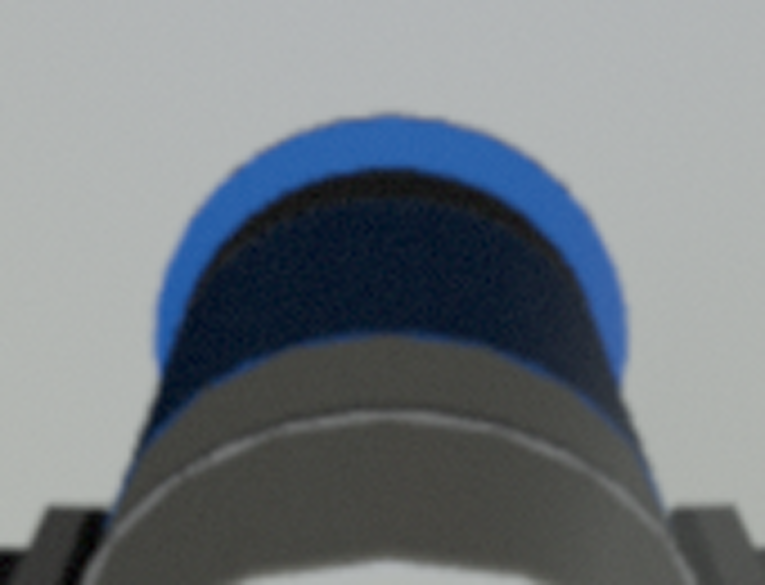

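The canister is centred over the pad within 1 mm. I lower it the last few mm gently.

```bash
python3 -m jog '[55,1,0.5,-0.3,0,55,1,0,0,0,55,1,0,0,0,55,1,0,0,0,55,0.5,0,0,0,55,0.5,0,0,0,55,0,0,0,0,55,0,0,0,0]'
python3 -c "
from h import *
go([530.3,207.7,67])"
```

```text
time: 17.72
tcp_pos: [528.1, 207.3, 70.1]
tool_rot: [-0.467, 0.531, 0.467, 0.531]
contact_force: [-0.4, 0.6, -2.7]
width: 63.0
t 17.72 tcp [528.1 207.3  70.1] F [-0.4  0.6 -2.7] w 63.0
zhead deg 82.56 tool move [ 3.1 -2.2  0.7] q [-0.09  0.93 -0.65  1.85  0.87  0.68  0.18]
```

```bash
python3 -m jog '[55,0.5,0,0,0,55,0.5,0,0,0,55,0.5,0,0,0,55,0.5,0,0,0,55,0,0,0,0,55,0,0,0,0,55,0,0,0,0,55,0,0,0,0]'
python3 - <<'E'
from h import *
go([530.3,207.7,67]);snap('wrist','wrist12.png')
a=cv2.imread('pics/wrist12.png')
cv2.imwrite('pics/c12.png',cv2.resize(a[140:270,235:405],None,fx=4.5,fy=4.5,interpolation=2))
E
python3 pc.py wrist12.png 14
```

```text
time: 18.38
tcp_pos: [528.1, 207.3, 68.5]
tool_rot: [-0.467, 0.531, 0.466, 0.531]
contact_force: [-0.3, -1.6, 4.9]
width: 63.1
t 18.38 tcp [528.1 207.3  68.5] F [-0.3 -1.6  4.9] w 63.1
zhead deg 82.57 tool move [ 1.5 -2.1  0.7] q [-0.09  0.93 -0.64  1.85  0.88  0.68  0.18]
[ 269  169  107   61 1125]
pad [530.65976184 207.2209382 ] can [530.96134325 207.34425646] move tool y,z 0.2830817342423509 -0.16131787375405843
```

View pics/c12.png

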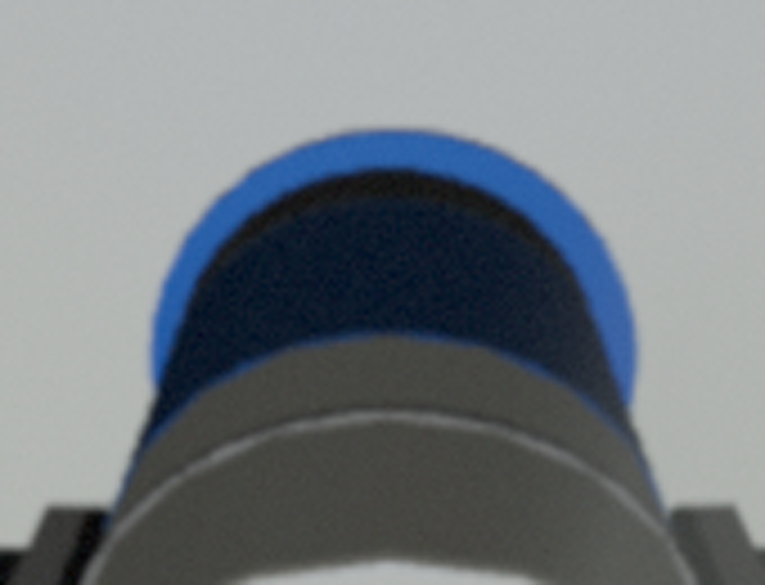

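It's touching down: the force went from -2.7 to +4.9 N, and it is centred within 0.5 mm. I open and rise.

```bash
python3 -m jog '[68,0,0,0,0,72,0,0,0,0,78,0,0,0,0,80,0,0,0,0,80,0,0,0,0,80,-3,0,0,0,80,-8,0,0,0,80,-12,0,0,0]'
python3 -m jog '[80,-16,0,0,0,80,-20,0,0,0,80,-28,0,0,0,80,-32,0,0,0,80,-32,0,0,0,80,-32,0,0,0,80,-32,0,0,0,80,-32,0,0,0]'
python3 -c "
from h import *
go([646,255,330]);snap('wrist','wrist13.png')"
```

```text
time: 19.1
tcp_pos: [527.6, 210.4, 90.8]
tool_rot: [-0.465, 0.53, 0.469, 0.532]
contact_force: [0.3, 6.0, -2.4]
width: 80.1
time: 19.77
tcp_pos: [527.7, 206.6, 316.5]
tool_rot: [-0.467, 0.532, 0.466, 0.531]
contact_force: [1.4, 0.6, -0.6]
width: 79.9
t 19.77 tcp [527.7 206.6 316.5] F [ 1.4  0.6 -0.6] w 79.9
zhead deg 82.55 tool move [ -13.6 -111.    63.3] q [ 0.05  0.63 -0.89  1.61  0.52  1.16  0.48]
```

View pics/wrist13.png

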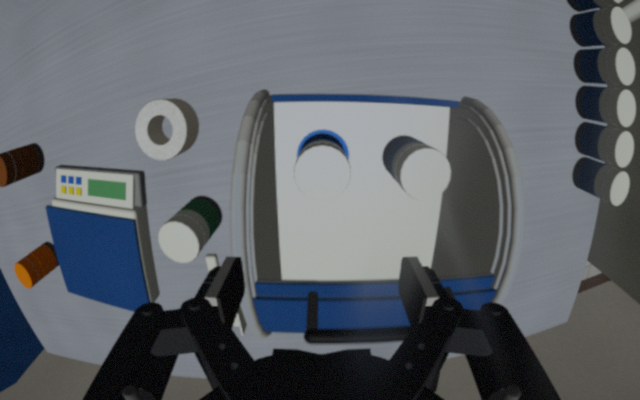

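Run:
```python
from h import *
im=cv2.imread('pics/wrist13.png')
cv2.imwrite('pics/c13.png',cv2.resize(im[110:230,250:470],None,fx=3.6,fy=3.6,interpolation=2))
print(unw('wrist13.png',322.5,171,124),unw('wrist13.png',424,174,122))
```

```text
[527.79194262 207.36851298 124.        ] [545.90471426 324.31274036 122.        ]
```

View pics/c13.png

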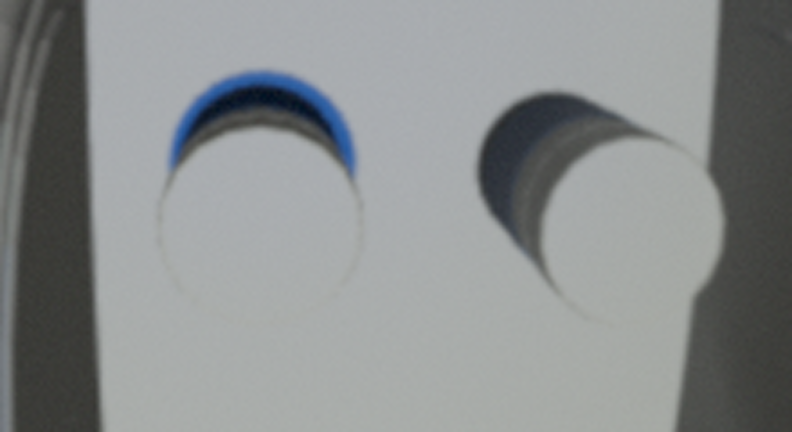

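The crop shows the canister upright on the pad, with an even blue rim and its lid at (527.8,207.4); the pad centre is at about (530.6,207.4). The stored canister hasn't moved. Next I turn back and take the bar.

```bash
python3 -m jog '[60,-4,0,0,0.121,60,-4,0,0,0.121,60,-4,0,0,0.121,60,-4,0,0,0.121,60,-4,0,0,0.121,60,-4,0,0,0.121,60,-4,0,0,0.121,60,0,0,0,0.121]' 40
python3 -m jog '[60,0,0,0,0.121,60,0,0,0,0.121,60,0,0,0,0.121,60,0,0,0,0.121,60,0,0,0,0.119,50,0,20,0,0,50,0,20,0,0,50,0,20,0,0]'
python3 -c "
from h import *
go([649,252.5,330])"
```

```text
time: 20.48
tcp_pos: [528.2, 207.1, 343.5]
tool_rot: [-0.164, 0.688, 0.163, 0.688]
contact_force: [0.2, -0.0, 0.6]
width: 60.0
time: 21.15
tcp_pos: [535.9, 266.7, 342.8]
tool_rot: [0.046, 0.706, -0.047, 0.705]
contact_force: [1.0, -0.3, 0.2]
width: 50.2
t 21.15 tcp [535.9 266.7 342.8] F [ 1.  -0.3  0.2] w 50.2
zhead deg -7.52 tool move [ 12.8   0.8 114. ] q [-0.28  0.57 -0.46  1.48  0.26  1.16 -0.92]
```

```bash
python3 -m jog '[45,0,0,15,0,45,0,0,20,0,45,0,0,22,0,45,0,0,22,0,45,2,0,20,0,45,3,0,12,0,45,5,0,3,0,45,0,0,0,0]'
python3 -c "
from h import *
go([649,252.5,242]);snap('wrist','wrist14.png')"
```

```text
time: 21.82
tcp_pos: [648.6, 251.1, 330.9]
tool_rot: [0.045, 0.707, -0.047, 0.705]
contact_force: [-1.5, 0.1, -1.2]
width: 44.9
t 21.82 tcp [648.6 251.1 330.9] F [-1.5  0.1 -1.2] w 44.9
zhead deg -7.51 tool move [88.9  1.7  0.4] q [-0.24  0.74 -0.43  1.17  0.3   1.3  -0.78]
```

View pics/wrist14.png

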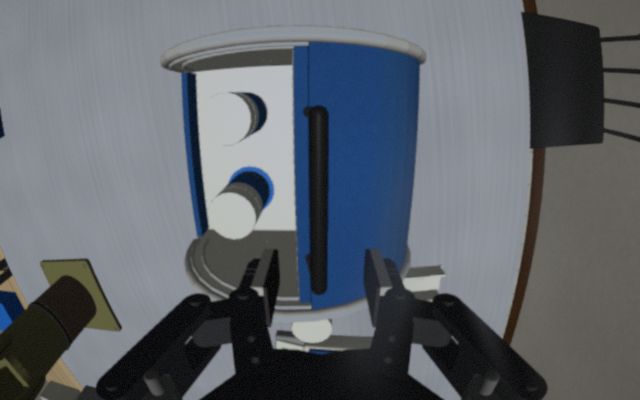

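The bar (u≈319, v 110–290) is centred again. I descend and grip it.

```bash
python3 -m jog '[45,10,0,0,0,45,15,0,0,0,45,16,0,0,0,45,16,0,0,0,45,14,0,0,0,45,10,0,0,0,45,5,0,0,0,45,2,0,0,0]'
python3 -m jog '[8,0,0,0,0,8,0,0,0,0,8,0,0,0,0,8,0,0,0,0,8,0,0,0,0,8,0,0,0,0,8,0,0,0,0,8,0,0,0,0]' 40
python3 -c "
from h import *
go([410,282,52])"
```

```text
time: 22.53
tcp_pos: [648.1, 252.1, 244.4]
tool_rot: [0.045, 0.706, -0.046, 0.705]
contact_force: [-0.1, -0.1, 0.7]
width: 44.8
time: 23.2
tcp_pos: [646.5, 252.8, 246.2]
tool_rot: [0.045, 0.707, -0.046, 0.704]
contact_force: [-6.3, -0.8, 4.2]
width: 12.5
t 23.2 tcp [646.5 252.8 246.2] F [-6.3 -0.8  4.2] w 12.5
zhead deg -7.39 tool move [ 195.1   -1.4 -237.6] q [-0.24  0.8  -0.42  1.3   0.33  1.12 -0.82]
```

```bash
python3 -m jog '[8,-1.3,0,-8.8,0,8,-1,0,-8.9,0,8,-0.5,0,-8.9,0,8,-0.2,0,-9,0,8,0.2,0,-9,0,8,0.5,0,-8.9,0,8,1,0,-8.9,0,8,1.4,0,-8.9,0]'
python3 -c "
from h import *
go([410,282,52])"
```

```text
time: 23.87
tcp_pos: [581.7, 261.5, 248.1]
tool_rot: [0.048, 0.702, -0.045, 0.709]
contact_force: [2.0, -0.1, 3.8]
width: 12.2
t 23.87 tcp [581.7 261.5 248.1] F [ 2.  -0.1  3.8] w 12.2
zhead deg -7.54 tool move [ 194.5   -2.9 -174.7] q [-0.27  0.71 -0.43  1.51  0.33  0.99 -0.91]
```

```bash
python3 -m jog '[8,1.8,0,-8.7,0,8,2.1,0,-8.7,0,8,2.5,0,-8.6,0,8,2.8,0,-8.5,0,8,3.3,0,-8.3,0,8,3.6,0,-8.2,0,8,4,0,-8,0,8,4.3,0,-7.9,0]'
python3 -c "
from h import *
go([410,282,52])"
```

```text
time: 24.53
tcp_pos: [513.3, 270.6, 222.6]
tool_rot: [0.047, 0.704, -0.045, 0.707]
contact_force: [0.2, -0.7, 5.3]
width: 12.3
t 24.53 tcp [513.3 270.6 222.6] F [ 0.2 -0.7  5.3] w 12.3
zhead deg -7.49 tool move [ 170.1   -2.6 -104.7] q [-0.32  0.66 -0.42  1.71  0.34  0.84 -1.02]
```

```bash
python3 -m jog '[8,4.6,0,-7.7,0,8,5,0,-7.4,0,8,5.3,0,-7.2,0,8,5.6,0,-7,0,8,5.9,0,-6.7,0,8,6.2,0,-6.4,0,8,6.5,0,-6.2,0,8,6.7,0,-5.9,0]'
python3 -c "
from h import *
go([410,282,52])"
python3 -m jog '[8,7,0,-5.6,0,8,7.2,0,-5.3,0,8,7.5,0,-4.9,0,8,7.6,0,-4.7,0,8,7.8,0,-4.3,0,8,8,0,-4,0,8,8.2,0,-3.5,0,8,8.4,0,-3.3,0]'
python3 -c "
from h import *
go([410,282,52])"
```

```text
time: 25.2
tcp_pos: [457.1, 278.0, 174.3]
tool_rot: [0.046, 0.706, -0.045, 0.706]
contact_force: [0.2, 1.8, 4.1]
width: 12.3
t 25.2 tcp [457.1 278.  174.3] F [0.2 1.8 4.1] w 12.3
zhead deg -7.42 tool move [122.3  -2.2 -47.3] q [-0.4   0.67 -0.38  1.89  0.39  0.65 -1.15]
time: 25.87
tcp_pos: [421.5, 282.7, 112.3]
tool_rot: [0.046, 0.706, -0.045, 0.705]
contact_force: [0.0, 3.1, 2.2]
width: 12.4
t 25.87 tcp [421.5 282.7 112.3] F [0.  3.1 2.2] w 12.4
zhead deg -7.4 tool move [ 60.3  -2.2 -11.3] q [-0.5   0.74 -0.29  2.02  0.46  0.44 -1.27]
```

```bash
python3 -m jog '[8,8.5,0,-2.8,0,8,8.5,0,-2.4,0,8,8.6,0,-2,0,8,8.7,0,-1.7,0,8,8.8,0,-1.3,0,8,8.5,0,-1,0,8,6,0,-0.5,0,8,2,0,0,0]'
python3 -c "
from h import *
go([408.5,283,52])"
```

```text
time: 26.53
tcp_pos: [408.5, 284.4, 53.5]
tool_rot: [0.045, 0.706, -0.045, 0.705]
contact_force: [-8.7, 1.2, 37.3]
width: 12.4
t 26.53 tcp [408.5 284.4  53.5] F [-8.7  1.2 37.3] w 12.4
zhead deg -7.31 tool move [ 1.5 -1.4  0.2] q [-0.59  0.84 -0.18  2.07  0.52  0.27 -1.34]
```

The push has met the shut stop (37 N up). I ease off, open and withdraw upward.

```bash
python3 -m jog '[8,-1.5,0,0,0,8,-1,0,0,0,40,0,0,0,0,40,0,0,0,0,40,0,0,0,0,40,0,0,0,0,40,0,0,0,0,40,0,0,0,0]'
python3 -c "
from h import *
go([408.5,283,52]);snap('wrist','wrist15.png')"
```

```text
time: 27.2
tcp_pos: [411.1, 282.8, 55.9]
tool_rot: [0.046, 0.706, -0.046, 0.706]
contact_force: [0.2, -0.2, 0.9]
width: 40.1
t 27.2 tcp [411.1 282.8  55.9] F [ 0.2 -0.2  0.9] w 40.1
zhead deg -7.48 tool move [ 3.9 -0.1 -2.6] q [-0.58  0.84 -0.19  2.07  0.52  0.28 -1.34]
```

View pics/wrist15.png

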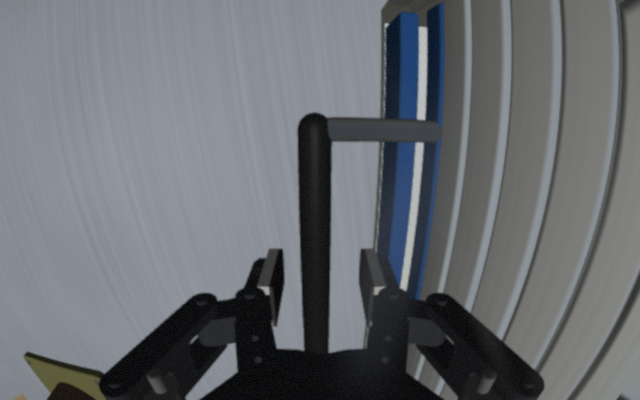

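```bash
python3 -m jog '[40,-5,0,0,0,40,-15,0,0,0,40,-25,0,0,0,40,-30,0,0,0,40,-32,0,0,0,40,-32,0,0,0,40,-32,0,0,0,40,-30,0,0,0]'
python3 -m jog '[40,0,-20,0,0,40,0,-35,2,0,40,0,-35,4,0,40,0,-35,4,0,40,0,-35,4,0,40,0,-35,4,0,40,0,-35,4,0,40,0,-15,0,0]'
python3 -m jog '[40,0,-20,0,0,40,0,-35,2,0,40,0,-35,4,0,40,0,-35,4,0,40,0,-25,4,0,40,0,-10,0,0,40,0,0,0,0,40,0,0,0,0]'
python3 - <<'E'
from h import *
go([408.5,283,52]);snap('top','top16.png');snap('scene','scene16.png')
a=cv2.imread('pics/top16.png')
a0=cv2.imread('pics/top0.png')
cv2.imwrite('pics/c16.png',np.hstack([cv2.resize(x[100:280,120:320],(400,360),interpolation=2) for x in(a0,a)]))
E
```

```text
time: 27.92
tcp_pos: [410.6, 282.9, 259.4]
tool_rot: [0.046, 0.705, -0.046, 0.706]
contact_force: [0.7, 0.5, 0.3]
width: 39.6
time: 28.58
tcp_pos: [399.9, 32.2, 257.1]
tool_rot: [0.047, 0.706, -0.049, 0.705]
contact_force: [0.4, -0.0, 0.3]
width: 40.1
time: 29.25
tcp_pos: [393.9, -122.4, 257.3]
tool_rot: [0.046, 0.706, -0.046, 0.706]
contact_force: [0.5, 1.1, 0.0]
width: 40.0
t 29.25 tcp [ 393.9 -122.4  257.3] F [0.5 1.1 0. ] w 40.0
zhead deg -7.46 tool move [205.5 403.7 -38.2] q [ 0.53  0.41 -0.48  2.12  0.29  0.68 -0.28]
```

View pics/c16.png

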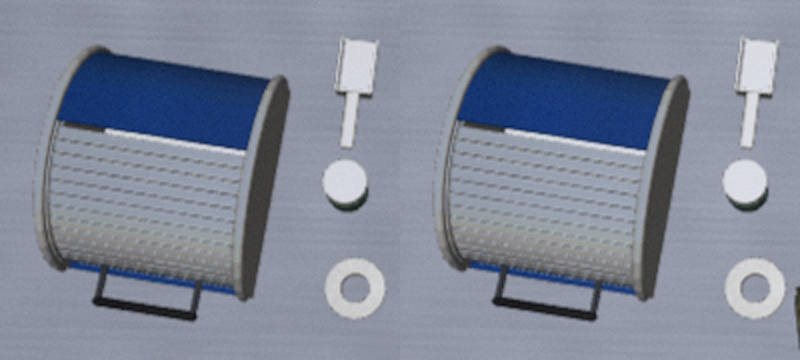

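View pics/scene16.png

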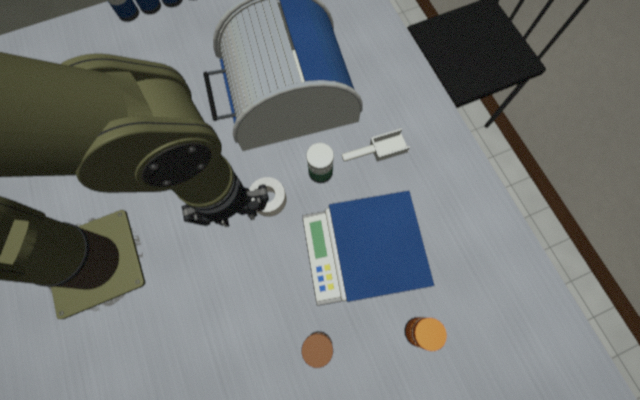

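The before and after crops match: the shutter is shut with its bar back at the start position, the scale is empty, and the spare, roll and scoop haven't moved. The robot touches nothing, so I hand in.

```bash
python3 -c "
from plant import *
print(sign_off())"
```

```text
the job is handed in; nothing more can be done
None
```

The canister from the scale now stands upright on the round blue pad in the keeper, and the shutter is fully shut again. I handed the job in at about 29 s.

- **Opening:** I gripped the bar, rolled the shutter along its arc to the rear stop and released it. It stayed open by itself.
- **Canister:** I set it down and released it. Just before release the wrist camera showed it centred within 0.5 mm. After release it was upright on the pad, with its lid measured about 3 mm from the pad's centre.
- **Closing:** I gripped the bar again and rolled the shutter to its shut stop, then released it and backed away. At the stop the upward force reached 37 N, higher than anywhere else in the job, and I eased off straight away.
- **Last checks:** In the final top and scene pictures the shutter and bar match the starting picture. The scale is empty, and the spare canister, label roll and scoop have not moved. The stored canister was last seen in place before closing. The two in the keeper could not be seen after the shutter closed.
- **Disagreements:**
  - The measured tool position wandered by 2–3 mm between readings, so I centred the canister by the wrist picture instead.
  - As the gripper opened and left the canister, I read a brief 6 N sideways force. The picture afterwards showed the canister had not shifted noticeably.

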